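Load a sample cassette and start the run

TASK

Slide the sample cassette with the blue handle, nose first, into the slot of the cassette loader and gently on until you feel it come up firmly against the hidden stop, without ramming it. Leave it there fully home, then press the green start button all the way in. Leave the other cassettes and glassware alone.

Things in the scene. Friction and masses are not known exactly. Their poses are not given: they have to be found in the camera images.
- cassette_blue: Loose flat aluminium cassette with an upright BLUE handle fin, 140 long (x) x 44 wide (y) x 16 mm high, 0.2 to 0.33 kg, two rows of amber discs on top. Origin: centre of its underside; +x points to the nose that goes in first, z up. It lies on the bench, nose towards the robot's left.
- cassette_fin (a point): Where to grip the blue cassette: middle of the blue fin, 52 mm behind the cassette's origin and 40 mm above its underside. The fin is 26 mm long (x), 12 mm thick (y, grip across this) and stands from 16 to 58 mm above the underside; keep the fingertips above the 16 mm high deck.
- cassette_nose (a point): Middle of the blue cassette's nose face, 70 mm ahead of its origin and 8 mm above its underside.
- loader: Cream and blue instrument fixed on the bench, 260 mm wide. Origin: on the bench below the middle of the slot mouth; +x points into the slot (roughly to the robot's left), z up. An aluminium sill (top at z = 6 mm, flush with the slot floor) covers x = -120 to 0. The slot lies under a deck 40 mm high, x = 0 to 100 mm; the housing behind, to x = 300, is 110 mm high.
- slot_mouth (a point): Middle of the slot mouth's lower edge (loader x = 0, z = 6 mm). Slot 48 mm wide, 18.5 mm high, level and blind. Two black flared guides, tops 20 mm above the bench, stand on the sill from 39 mm before the mouth and narrow from about 68 to 49 mm. Sliding drag is under 4 N. Once the nose is inside, more than 20 N between cassette and loader does damage.
- slot_inside (a point): Point on the slot floor 45 mm past the mouth, NOT the stop: the hidden rubber stop lies 0 to 50 mm beyond it, different every time; only feel tells. It shows as a faint plunger (5 mm, 0.3 N), then rubber that pushes back 5 N per mm for 4 mm, then rigid. A push of 5 to 10 N against it is right. The cassette's fin always stays outside.
- seat (a joint): Hidden plunger on the stop inside the slot: 0 = nothing there, 0.005 m = pressed flush with the stop's face by a cassette that is fully home. The value says nothing of where the stop is, and its readings are noisy.
- start_top (a point): Centre of the top of the green round start button, 28 mm across, on the loader's deck at x = 40, y = -85 mm of the loader; it is pressed straight down.
- start (a joint): Travel of the start button: 0 = out, 0.006 m = fully in (about 5 N); it springs back.
- cassette_white: Bystander: the same cassette with a WHITE handle. Origin and axes as for cassette_blue.
- cassette_orange: Bystander: the same cassette with an ORANGE handle. Origin and axes as for cassette_blue.
- solvent: Bystander: loose amber solvent bottle, 86 mm across, 190 mm high. Origin: centre of its underside.
- beaker: Bystander: loose glass beaker, 70 mm across, 85 mm high. Origin: centre of its underside.

How it is judged:
By the outcome, as a careful person would: the job done as asked, in the order asked, and still so for the second after the job is handed in, with the robot touching nothing.
It also fails if it takes over 72 s, if anything falls off the work surface, if the arm or the gripper's body presses on something with over 40 N, if the wrist force passes 120 N, or if a joint passes its speed limit or range.

ROBOT

A 6-joint arm with a two-finger parallel gripper is mounted at the origin on the work surface. World frame = base frame: x ahead of the robot, y to its left, z up, the work surface at z = 0. Lengths are in m, angles in rad, forces in N, time in s.
With the tool pointing down it reaches from about 0.3 to 0.875 m from the base axis. Payload 6.4 kg.
Tool frame: the origin (TCP) lies midway between the tips of the shut fingers; the grasp point (between the pads) lies 19 mm behind it (grasp_offset is the distance from the TCP to the grasp point, in m); z points along the fingers, y is the line along which they close (so a half turn about z gives the same grasp; the last joint's range is limited). The gripper opens to 85 mm and grips with 20 to 120 N. Pads are 22 mm wide; open, the fingers measure 114 mm over their backs; the gripper's body (76 mm by 85 mm) begins 54 mm behind the grasp point. The pads swing forward as they close: fully open they stand 13 mm farther back than shut.
Start: joints at [-1.513, 0.181, 1.607, -0, 1.354, -0.206], TCP at [0.15, -0.555, 0.231] pointing down, gripper open.
Joint ranges: [-2.99, 2.99], [-0.89, 2.07], [0.3, 2.58], [-1.14, 4.28], [0, 2.63], [-3.12, 3.12]. Speed limits (rad/s): [2.57, 2.57, 3.01, 3.14, 3.14, 3.14].

INTERFACE

Orientations are given as a unit quaternion [w, x, y, z].
In Python, from bench import * gives the robot as it stands. The module is installed in compiled form; this text tells all that it offers.
- The arm moves only by the tool servo_tool, never from a script. Its argument "commands" is text: rows parted by semicolons, each of 7 numbers parted by spaces: the turn, a rotation vector about the tool's x, y, z in rad, then the shift along the tool's x, y, z in mm, then the opening, from 0 (shut) to 1 (fully open). In form: wx wy wz dx dy dz claw; .... A call has 1 to 5 rows; each row shifts and turns the commanded pose from where the row before left it, along the tool's axes as they then stand; what a row does not reach is not made up. A row lasts 1/8 s, in which the tool goes at most 62.5 mm and 10.7 degrees, less where a joint would pass 70% of its speed; a pose out of reach is approached as far as the arm can. A call with a gripper value outside its range is refused whole. The fingers move at their own pace and stop on an object; the grip force is fixed at half the most. Time passes only in rows, so rows that do not move let the fingers close. It gives the time, the measured TCP pose, the force, the opening and the grip force at its end, in the units of the state.
- get_obs(): the state, without advancing time (a new reading comes with each control period).
- camera(name): name is "scene" or "side" or "wrist"; returns the picture (400x640x3 uint8, blue, green, red); there is no depth.
- calibration(name): a dict with "fx", "fy", "cx", "cy" (pixels), "R" (3x3) and "t" (3): a world point X has camera coordinates R X + t. Camera axes: x right, y down, z forward; pixel columns grow to the right and rows downward; lengths in m; the calibration is good to about 2 mm. A picture is of the moment at which its call begins: read the wrist's pose just before it. calibration takes no time and is no camera call; for the wrist camera it gives the pose at the moment of the call.
- hand_in(): hands the job in; it is judged then, once.
The state is a dict: "time_s": time; "q": joint angles; "dq": joint speeds; "joint_efforts": joint torques, N m; "eef_pos": TCP position; "eef_rot": TCP orientation; "wrist_force": force on the tool from outside, world axes, zero at the start; "torque": the same for the moment, N m; "opening": opening from 0.0 (shut) to 1.0 (fully open); "grasp_force": force on a finger pad.
Only numpy, scipy, OpenCV 4.12 (cv2) and the standard library are available. Lean on these libraries where they do the work, as an engineer would, in place of code of your own. Each camera call takes 0.05 s, during which the arm holds its last target. There are 200 camera calls.

## Working session

There is one attempt and no reset: what is moved stays moved. The work goes in short steps, Python scripts to look and compute and a tool call to move; the robot and the scene stay as the last step left them, time stands still between calls to the robot, and variables do not carry over. Pictures are saved under pics/ and viewed, at most 10 in all, crops included, and the job is handed in when it is done.

Besides the shell and the picture viewer there is one more tool, called by a JSON object that holds its "op" and its "data", one argument or row to a line. servo_tool: Moves the arm, as the interface text tells. Its arguments: {"type":"object","properties":{"commands":{"type":"string"}},"required":["commands"]}

```bash
mkdir -p pics; python3 - <<'E'
from bench import *
import cv2,numpy as np
o=get_obs();print({k:np.round(v,3) for k,v in o.items()})
for n in("scene","side"):
    im=camera(n);cv2.imwrite(f"pics/{n}0.png",im)
    c=calibration(n);print(n,{k:np.round(v,4).tolist() for k,v in c.items()})
E
```

```text
{'time_s': np.float64(0.0), 'q': array([-1.513,  0.182,  1.608, -0.   ,  1.354, -0.206]), 'dq': array([ 0.001,  0.   ,  0.   ,  0.001,  0.001, -0.   ]), 'joint_efforts': array([ 2.0000e-03, -4.4487e+01, -3.5133e+01,  0.0000e+00,  9.0000e-03,
       -0.0000e+00]), 'eef_pos': array([ 0.15 , -0.555,  0.23 ]), 'eef_rot': array([-0.001,  0.991,  0.132,  0.   ]), 'wrist_force': array([ 0.896,  0.756, -0.393]), 'torque': array([0.028, 0.036, 0.002]), 'grasp_force': np.float64(0.0), 'opening': np.float64(1.001)}
scene {'fx': 470.1495, 'fy': 470.1495, 'cx': 319.5746, 'cy': 207.6151, 'R': [[-0.6877, 0.7259, -0.0083], [0.5449, 0.5086, -0.6666], [-0.4796, -0.463, -0.7454]], 't': [0.4653, -0.1678, 1.4458]}
side {'fx': 443.6666, 'fy': 443.6666, 'cx': 309.2033, 'cy': 202.2819, 'R': [[-0.9834, -0.1814, -0.007], [-0.1181, 0.6685, -0.7343], [0.1379, -0.7213, -0.6788]], 't': [0.4873, 0.2178, 1.1207]}
```

View pics/scene0.png

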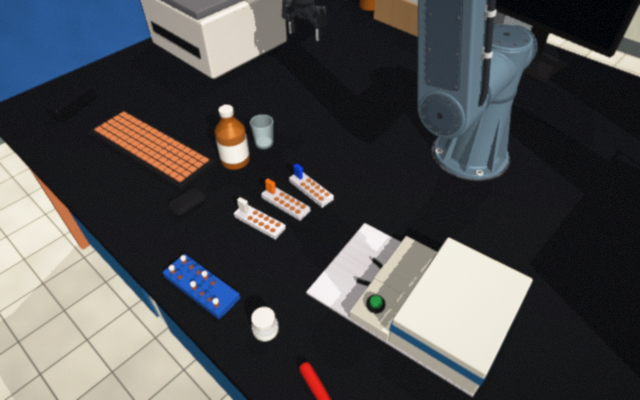

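View pics/side0.png

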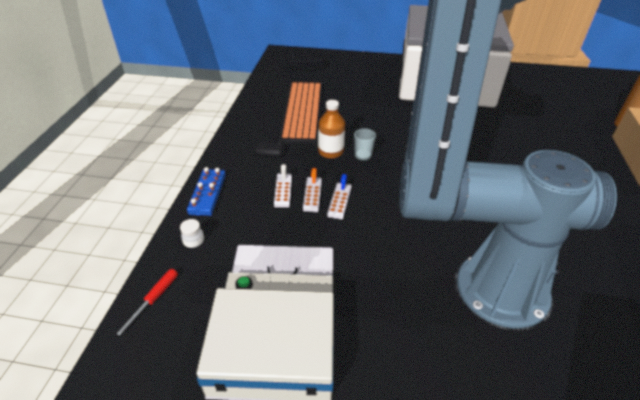

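The scene view shows the blue fin at (298,172) with its cassette to (330,200). The green button is at (376,302), and the sill corners are at (365,225) and (308,292). In the side view the fin is at (344,183), the button at (244,282) and the sill's front edge from (235,246) to (333,248).

```bash
cat > h.py <<'E'
import cv2,numpy as np
from scipy.spatial.transform import Rotation as Ro
def ray(c,u,v):
    d=np.array([(u-c["cx"])/c["fx"],(v-c["cy"])/c["fy"],1.]);R=np.array(c["R"]);return -R.T@np.array(c["t"]),R.T@d
def onz(c,u,v,z):
    o,d=ray(c,u,v);return o+d*(z-o[2])/d[2]
def proj(c,X):
    p=np.array(c["R"])@X+np.array(c["t"]);return c["fx"]*p[0]/p[2]+c["cx"],c["fy"]*p[1]/p[2]+c["cy"]
def tri(c1,p1,c2,p2):
    A=[];b=[]
    for c,p in((c1,p1),(c2,p2)):
        o,d=ray(c,*p);d/=np.linalg.norm(d);P=np.eye(3)-np.outer(d,d);A.append(P);b.append(P@o)
    return np.linalg.solve(sum(A),sum(b))
def mask(im,lo,hi,box=None):
    m=cv2.inRange(cv2.cvtColor(im,cv2.COLOR_BGR2HSV),np.array(lo),np.array(hi))
    if box:
        k=np.zeros_like(m);k[box[1]:box[3],box[0]:box[2]]=1;m=m*k
    return m
def cen(m):
    M=cv2.moments(m,True);return M["m10"]/M["m00"],M["m01"]/M["m00"],M["m00"]
E
python3 - <<'E'
from h import *
from bench import calibration
S,D=calibration("scene"),calibration("side")
s,d=cv2.imread("pics/scene0.png"),cv2.imread("pics/side0.png")
B=([105,120,50],[130,255,255]);G=([45,100,30],[90,255,255])
f1=cen(mask(s,*B,(285,160,308,185)));f2=cen(mask(d,*B,(335,170,352,192)))
g1=cen(mask(s,*G,(360,285,392,318)));g2=cen(mask(d,*G,(228,270,258,295)))
print(f1,f2,"fin",tri(S,f1[:2],D,f2[:2]));print(g1,g2,"btn",tri(S,g1[:2],D,g2[:2]))
m=mask(s,[0,90,60],[25,255,255],(296,172,334,206));q=cv2.minAreaRect(np.argwhere(m)[:,::-1].astype(np.float32))
print(q,[onz(S,*p,.016).round(4) for p in cv2.boxPoints(q)])
for n,c,ps in(("scene",S,[(365,225),(308,292)]),("side",D,[(235,246),(333,248)])):
    print(n,[onz(c,*p,.006).round(4) for p in ps])
E
```

```text
(298.0534351145038, 169.96946564885496, 131.0) (343.1505376344086, 179.70967741935485, 93.0) fin [ 0.44489174 -0.30388502  0.04242964]
(375.64102564102564, 301.6666666666667, 156.0) (243.41964285714286, 281.8482142857143, 112.0) btn [0.63311533 0.13113322 0.05173427]
((308.6846008300781, 195.9769287109375), (28.065855026245117, 28.59208869934082), 37.87498474121094) [array([ 0.5252, -0.2606,  0.016 ]), array([ 0.4284, -0.2876,  0.016 ]), array([ 0.4352, -0.194 ,  0.016 ]), array([ 0.5285, -0.1718,  0.016 ])]
scene [array([ 0.4474, -0.0507,  0.006 ]), array([ 0.6983, -0.0171,  0.006 ])]
side [array([ 0.7063, -0.014 ,  0.006 ]), array([ 0.4392, -0.0541,  0.006 ])]
```

{"op": "servo_tool", "data": {
  "commands": "0 0 0 47 -26 0 1;0 0 0 47 -26 0 1;0 0 0 47 -26 0 0.6;0 0 0 47 -26 0 0.6;0 0 0 47 -26 0 0.6"
}}

```text
time_s: 0.72
eef_pos: [0.3438, -0.3668, 0.231]
eef_rot: [-0.0, 0.991, 0.131, -0.0]
wrist_force: [0.9, -0.5, -0.4]
opening: 0.601
grasp_force: 0.0
```

{"op": "servo_tool", "data": {
  "commands": "0 0 0 47 -26 0 0.6;0 0 0 47 -26 0 0.6;0 0 0 47 -26 0 0.6;0 0 -0.17 0 0 0 0.6;0 0 -0.17 0 0 0 0.6"
}}

```text
time_s: 1.35
eef_pos: [0.459, -0.2551, 0.2307]
eef_rot: [-0.0, 0.954, 0.301, -0.0]
wrist_force: [0.6, 0.3, -0.8]
opening: 0.601
grasp_force: 0.0
```

{"op": "servo_tool", "data": {
  "commands": "0 0 -0.17 0 0 0 0.6;0 0 -0.17 0 0 0 0.6;0 0 -0.17 0 0 0 0.6;0 0 -0.17 0 0 0 0.6;0 0 -0.17 0 0 0 0.6"
}}

```text
time_s: 1.98
eef_pos: [0.4585, -0.2561, 0.2308]
eef_rot: [-0.0, 0.745, 0.667, -0.0]
wrist_force: [-0.5, -1.1, -0.3]
opening: 0.6
grasp_force: 0.0
```

```bash
cat > look.py <<'E'
import sys,pickle
from bench import *
import cv2,numpy as np
n=sys.argv[1];c=calibration("wrist");o=get_obs();im=camera("wrist")
cv2.imwrite(f"pics/{n}.png",im);pickle.dump((c,o),open(f"{n}.pkl","wb"))
print(o["time_s"],o["eef_pos"].round(4),o["eef_rot"].round(4),o["q"].round(2),o["wrist_force"].round(1));print("cam",(-np.array(c["R"]).T@np.array(c["t"])).round(3),np.array(c["R"]).round(2).tolist(),c["fx"])
E
python3 look.py w1
```

```text
1.975 [ 0.4585 -0.2561  0.2308] [-4.000e-04  7.454e-01  6.667e-01 -1.000e-04] [-0.74  0.07  1.73 -0.    1.34 -0.62] [-0.5 -1.1 -0.3]
cam [ 0.466 -0.187  0.372] [[0.99, -0.11, 0.0], [-0.11, -0.96, 0.27], [-0.03, -0.27, -0.96]] 281.5905911719302
```

View pics/w1.png

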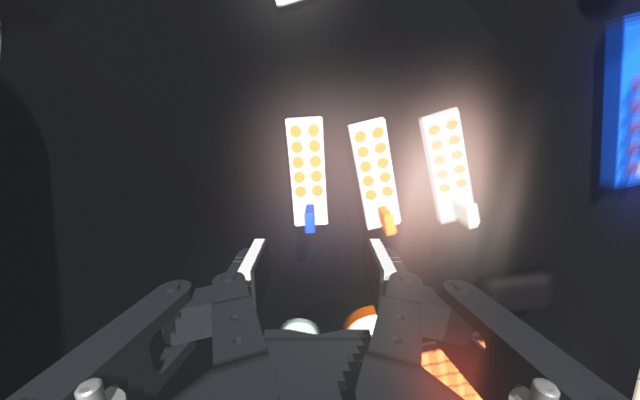

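The wrist view shows the blue cassette with nose corners (286,117) and (322,117), tail corners (295,226) and (328,224), and the fin at (310,217). The fingers are visible below.

```bash
cat > cas.py <<'E'
import sys,pickle
from h import *
def fit(n,box,z=.016,th=130):
    c,o=pickle.load(open(n+".pkl","rb"));im=cv2.imread(f"pics/{n}.png")
    m=(im.max(2)>th).astype(np.uint8)*255;k=np.zeros_like(m);k[box[1]:box[3],box[0]:box[2]]=1;m*=k
    ct=max(cv2.findContours(m,cv2.RETR_EXTERNAL,cv2.CHAIN_APPROX_NONE)[0],key=cv2.contourArea)[:,0]
    P=np.array([onz(c,*p,z)[:2] for p in ct])*1000
    (cx,cy),s,a=r=cv2.minAreaRect(P.astype(np.float32));b=cv2.boxPoints(r)
    L=max([b[1]-b[0],b[2]-b[1]],key=np.linalg.norm);h=np.degrees(np.arctan2(L[1],L[0]))%180
    fm=cen(mask(im,[105,120,50],[130,255,255],box)); f=onz(c,*fm[:2],z+.03)
    x=np.array([np.cos(np.radians(h)),np.sin(np.radians(h))])
    R=np.array([cx,cy]);print("centre",R.round(1),"size",np.round(s,1),"heading",h.round(2),"fin(from box)",(R-52*x).round(1),"fin px",np.round(fm,1),(f*1000).round(1))
    e=o["eef_pos"][:2]*1000;T=Ro.from_quat(np.roll(o["eef_rot"],-1)).as_matrix();d=np.append(R-52*x-e,0)
    print("tool yaw",np.degrees(np.arctan2(T[1,0],T[0,0])).round(2),"shift to fin in tool axes",(T.T@d).round(1))
if __name__=="__main__":fit(sys.argv[1],tuple(map(int,sys.argv[2:6])),*map(float,sys.argv[6:]))
E
python3 cas.py w1 275 105 338 235; python3 cas.py w1 275 105 338 235 .016 90
```

```text
centre [ 454.1 -254.5] size [152.9  64.4] heading 86.03 fin(from box) [ 450.5 -306.4] fin px [309.5 220.3 248. ] [ 444.4 -301.3   46. ]
tool yaw 83.62 shift to fin in tool axes [-50.9  -2.3  -0. ]
centre [ 445.1 -248.4] size [166.1  83.4] heading 83.58 fin(from box) [ 439.3 -300. ] fin px [309.5 220.3 248. ] [ 444.4 -301.3   46. ]
tool yaw 83.62 shift to fin in tool axes [-45.8 -14.2  -0. ]
```

```bash
for t in 170 200 230; do python3 cas.py w1 280 105 332 235 .016 $t; done; python3 - <<'E'
from h import *
import pickle
c,o=pickle.load(open("w1.pkl","rb"));im=cv2.imread("pics/w1.png")
m=mask(im,[8,90,120],[30,255,255],(284,118,330,205))
n,l,s,ce=cv2.connectedComponentsWithStats(m)
P=np.array([onz(c,*ce[i],.017)[:2] for i in range(1,n) if s[i,4]>25])*1000
print(len(P),P.mean(0).round(1));u=np.linalg.svd(P-P.mean(0))[2][0];print(np.degrees(np.arctan2(u[1],u[0]))%180)
E
```

```text
centre [ 446.9 -254.4] size [152.1  46.5] heading 87.04 fin(from box) [ 444.2 -306.3] fin px [309.5 220.3 248. ] [ 444.4 -301.3   46. ]
tool yaw 83.62 shift to fin in tool axes [-51.5  -8.6  -0. ]
centre [ 447.1 -254.4] size [151.8  46. ] heading 87.22 fin(from box) [ 444.6 -306.3] fin px [309.5 220.3 248. ] [ 444.4 -301.3   46. ]
tool yaw 83.62 shift to fin in tool axes [-51.5  -8.2  -0. ]
centre [ 446.6 -254.4] size [151.1  45.4] heading 87.01 fin(from box) [ 443.9 -306.3] fin px [309.5 220.3 248. ] [ 444.4 -301.3   46. ]
tool yaw 83.62 shift to fin in tool axes [-51.5  -8.9  -0. ]
10 [ 447.8 -232.9]
87.10182655479011
```

{"op": "servo_tool", "data": {
  "commands": "0 0 -0.06 0 0 0 0.6;0 0 0 -23 -6 30 0.6;0 0 0 -22.6 -5.8 40 0.6;0 0 0 0 0 40 0.6;0 0 0 0 0 40 0.6"
}}

```text
time_s: 2.65
eef_pos: [0.4439, -0.3013, 0.0799]
eef_rot: [-0.0, 0.728, 0.685, 0.0]
wrist_force: [0.8, 0.4, 0.3]
opening: 0.603
grasp_force: 0.0
```

{"op": "servo_tool", "data": {
  "commands": "0 0 0 0 0 30 0.6;0 0 0 0 0 16 0.6;0 0 0 0 0 10 0.6;0 0 0 0 0 0 0.6"
}}

```text
time_s: 3.15
eef_pos: [0.4444, -0.3011, 0.0253]
eef_rot: [-0.0, 0.727, 0.687, 0.0]
wrist_force: [-0.0, -0.3, 0.3]
opening: 0.601
grasp_force: 0.0
```

```bash
python3 look.py w2
```

```text
3.15 [ 0.4444 -0.3011  0.0253] [-1.000e-04  7.271e-01  6.865e-01  0.000e+00] [-0.82  0.38  1.83  0.    0.93 -0.76] [-0.  -0.3  0.3]
cam [ 0.448 -0.232  0.167] [[1.0, -0.06, 0.0], [-0.06, -0.96, 0.27], [-0.01, -0.27, -0.96]] 281.5905911719302
```

View pics/w2.png

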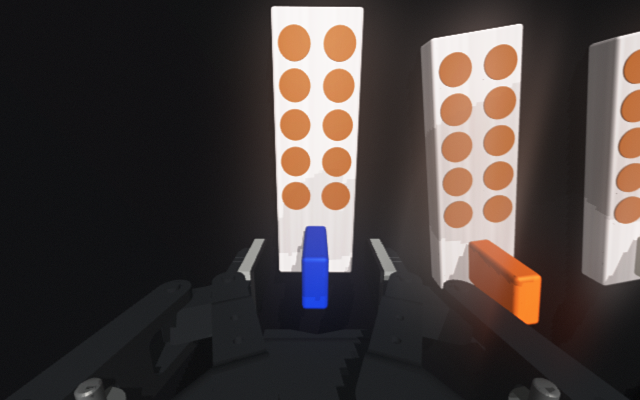

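The blue fin at (315,245) lies between the fingers at (250,258) and (382,258). It is centred and clear of the orange cassette, so I will grip it.

{"op": "servo_tool", "data": {
  "commands": "0 0 0 0 0 0 0;0 0 0 0 0 0 0;0 0 0 0 0 0 0;0 0 0 0 0 0 0;0 0 0 0 0 0 0"
}}

```text
time_s: 3.82
eef_pos: [0.4448, -0.3017, 0.0262]
eef_rot: [0.001, 0.727, 0.687, -0.0]
wrist_force: [-0.8, 0.6, 6.1]
opening: 0.131
grasp_force: 59.5
```

```bash
python3 - <<'E'
from h import *
import pickle
c,o=pickle.load(open("w2.pkl","rb"))
print(onz(c,315,243,.058),[onz(c,*p,.016)[:2].round(4) for p in((273,8),(363,8),(279,270),(352,270))])
E
python3 look.py w3; python3 cas.py w3 262 2 372 230 .016 150
```

```text
[ 0.44486076 -0.28064188  0.058     ] [array([ 0.4311, -0.1797]), array([ 0.473 , -0.1821]), array([ 0.421 , -0.3156]), array([ 0.4646, -0.3182])]
3.825 [ 0.4448 -0.3017  0.0262] [ 0.0008  0.727   0.6867 -0.    ] [-0.82  0.38  1.83 -0.    0.93 -0.76] [-0.8  0.6  6.1]
cam [ 0.449 -0.232  0.168] [[1.0, -0.06, 0.0], [-0.06, -0.96, 0.27], [-0.01, -0.27, -0.96]] 281.5905911719302
centre [ 448.5 -236. ] size [111.5  43.3] heading 86.74 fin(from box) [ 445.6 -287.9] fin px [316.7 227.1  94. ] [ 446.1 -279.    46. ]
tool yaw 86.74 shift to fin in tool axes [13.8 -0.1 -0. ]
```

{"op": "servo_tool", "data": {
  "commands": "0 0 0 0 0 -15 0;0 0 0 0 0 -40 0;0 0 0 0 0 -40 0;0 0 -0.1 37 26 0 0;0 0 -0.097 0 0 0 0"
}}

```text
time_s: 4.5
eef_pos: [0.4736, -0.2637, 0.1215]
eef_rot: [0.0, 0.654, 0.757, 0.0]
wrist_force: [-0.9, -0.0, -2.7]
opening: 0.132
grasp_force: 59.1
```

```bash
cat > to.py <<'E'
import sys
from h import *
from bench import get_obs
def go(x,y,z,yaw):
    o=get_obs();T=Ro.from_quat(np.roll(o["eef_rot"],-1)).as_matrix()
    a=np.degrees(np.arctan2(T[1,0],T[0,0]));d=np.array([x,y,z])-o["eef_pos"]*1000
    w=-np.radians(yaw-a);T2=T@Ro.from_rotvec([0,0,w]).as_matrix()
    print("t",o["time_s"].round(2),"pos",(o["eef_pos"]*1000).round(1),"yaw",a.round(2),"tilt",np.degrees(T[:2,2]).round(2),"F",o["wrist_force"].round(1),"wz",w.round(4),"then shift",(T2.T@d).round(1))
if __name__=="__main__":go(*map(float,sys.argv[1:5]))
E
python3 to.py 585.5 -125 120 98
```

```text
Traceback (most recent call last):
  File "to.py", line 9, in <module>
    if __name__=="__main__":go(*map(float,sys.argv[1:5]))
                            ~~^^^^^^^^^^^^^^^^^^^^^^^^^^^
  File "to.py", line 8, in go
    print("t",o["time_s"].round(2),"pos",(o["eef_pos"]*1000).round(1),"yaw",a.round(2),"tilt",np.degrees(T[:2,2]).round(2),"F",o["wrist_force"].round(1),"wz",w.round(4),"then shift",(T2.T@d).round(1))
              ^^^^^^^^^^^^^^^^^
AttributeError: 'float' object has no attribute 'round'
```

```bash
sed -i 's/o\["time_s"\].round(2)/round(o["time_s"],2)/' to.py; python3 to.py 585.5 -125 120 98
```

```text
t 4.5 pos [ 473.6 -263.7  121.5] yaw 98.34 tilt [ 0.07 -0.  ] F [-0.9 -0.  -2.7] wz 0.006 then shift [121.8 130.1   1.6]
```

{"op": "servo_tool", "data": {
  "commands": "0 0 0 30 33 0 0;0 0 0 31 33 0 0;0 0 0 31 33 0 0;0 0 0 30 31 20 0;0 0 0 0 0 40 0"
}}

```text
time_s: 5.12
eef_pos: [0.5874, -0.1247, 0.0621]
eef_rot: [0.002, 0.654, 0.756, 0.001]
wrist_force: [-0.7, -1.3, -3.5]
opening: 0.132
grasp_force: 59.4
```

{"op": "servo_tool", "data": {
  "commands": "0 0 0 0 0 0 0;0 0 0 0 0 0 0"
}}

```text
time_s: 5.38
eef_pos: [0.5843, -0.1273, 0.0614]
eef_rot: [0.0, 0.656, 0.755, 0.0]
wrist_force: [-0.0, 0.0, -3.0]
opening: 0.127
grasp_force: 59.5
```

```bash
python3 look.py w4;python3 to.py 585.5 -125 60 98
```

```text
5.375 [ 0.5843 -0.1273  0.0614] [3.000e-04 6.561e-01 7.547e-01 1.000e-04] [-0.41  0.43  1.66 -0.    1.05 -0.55] [-0.  0. -3.]
cam [ 0.575 -0.059  0.203] [[0.99, 0.14, 0.0], [0.13, -0.95, 0.27], [0.04, -0.27, -0.96]] 281.5905911719302
t 5.42 pos [ 584.9 -127.7   62.1] yaw 97.98 tilt [ 0.12 -0.06] F [ 0.1 -0.1 -2.5] wz -0.0004 then shift [2.6 0.9 2.1]
```

View pics/w4.png

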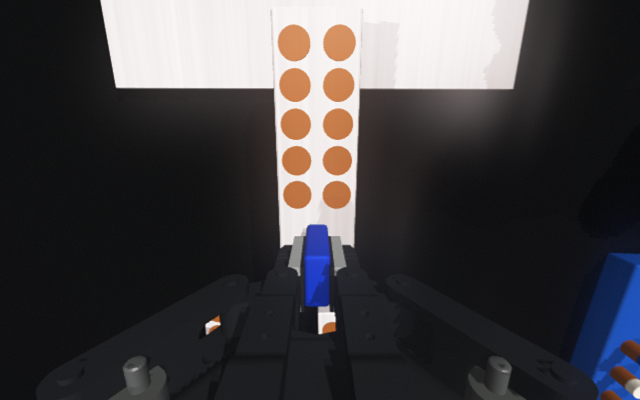

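The sill's front edge runs from (117,88) to (514,88), and the cassette is straight in the grip with its nose centre near (318,10). The guides are out of view, so I will rise for one look.

{"op": "servo_tool", "data": {
  "commands": "0 0 0 0 0 -55 0;0 0 0 0 0 -55 0;0 0 0 0 0 -55 0;0 0 0 0 0 0 0;0 0 0 0 0 0 0"
}}

```text
time_s: 6.05
eef_pos: [0.5838, -0.1271, 0.2261]
eef_rot: [0.001, 0.656, 0.755, 0.0]
wrist_force: [0.4, 0.0, -2.5]
opening: 0.129
grasp_force: 59.6
```

```bash
python3 look.py w5
```

```text
6.05 [ 0.5838 -0.1271  0.2261] [6.000e-04 6.562e-01 7.546e-01 2.000e-04] [-0.41  0.23  1.55 -0.    1.35 -0.55] [ 0.4  0.  -2.5]
cam [ 0.574 -0.058  0.368] [[0.99, 0.14, 0.0], [0.13, -0.95, 0.27], [0.04, -0.27, -0.96]] 281.5905911719302
```

View pics/w5.png

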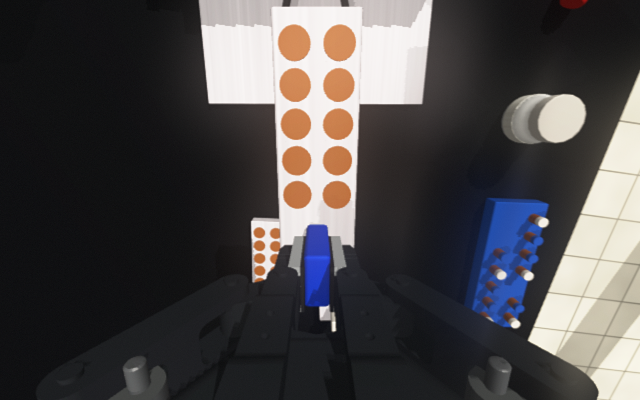

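Sill corners are at (209,103) and (422,103), and the black guides just show at (285,3) and (352,3) beside the nose.

```bash
python3 - <<'E'
from h import *
import pickle
def edge(im,c,z,pts,ax,sg):
    g=cv2.GaussianBlur(cv2.cvtColor(im,cv2.COLOR_BGR2GRAY),(3,3),0).astype(float);P=[]
    for u,v in pts:
        r=np.arange(-9,10);l=np.array([g[v,u+i] if ax=='u' else g[v+i,u] for i in r]);d=np.clip(np.diff(l)*sg,0,None);d[d<.4*d.max()]=0
        k=(d*(r[:-1]+.5)).sum()/d.sum();P.append(onz(c,u+k*(ax=='u'),v+k*(ax=='v'),z)[:2]*1000)
    P=np.array(P);m=P.mean(0);w=np.linalg.svd(P-m)[2][0];return m,w,np.degrees(np.arctan2(w[1],w[0]))%180
def isect(a,b):
    s=np.linalg.solve(np.c_[a[1],-b[1]],b[0]-a[0]);return a[0]+s[0]*a[1]
for n,fr,lf,rt,cl,cr in(("w4",[(u,88) for u in list(range(130,260,8))+list(range(380,500,8))],[(int(102+15*v/88),v) for v in range(10,78,6)],[(int(529-15*v/88),v) for v in range(10,78,6)],0,0),
  ("w5",[(u,103) for u in list(range(220,265,5))+list(range(370,412,5))],[(int(200+9*v/103),v) for v in range(30,92,6)],[(int(434-12*v/103),v) for v in range(40,92,6)],0,0)):
    c,o=pickle.load(open(n+".pkl","rb"));im=cv2.imread(f"pics/{n}.png")
    f=edge(im,c,.006,fr,'v',-1);l=edge(im,c,.006,lf,'u',1);r=edge(im,c,.006,rt,'u',-1)
    A,B=isect(f,l),isect(f,r);print(n,"front",f[2].round(2),"L",l[2].round(2),"R",r[2].round(2),A.round(1),B.round(1),np.linalg.norm(A-B).round(1),"mid",((A+B)/2).round(1))
    zt=(o["eef_pos"][2]-.0262)+.016
    L=edge(im,c,zt,[(int(274+5*v/270),v) for v in range(100,225,5)],'u',1);R=edge(im,c,zt,[(int(362-8*v/230),v) for v in range(100,225,5)],'u',-1)
    x=np.array([np.cos(np.radians(97.98)),np.sin(np.radians(97.98))])
    e=o["eef_pos"][:2]*1000;y=np.array([-x[1],x[0]]);print(" cassette",L[2].round(2),R[2].round(2),"lat of axis from TCP",(((L[0]+R[0])/2-e)@y).round(2),"width",((L[0]-R[0])@y).round(2), "nose", [((onz(c,318,v,zt)[:2]*1000-e)@x).round(1) for v in (8,)])
E
```

```text
w4 front 7.8 L 98.05 R 98.04 [442.2 -55.3] [699.  -20.1] 259.3 mid [570.6 -37.7]
 cassette 98.03 98.01 lat of axis from TCP -0.03 width 43.14 nose [np.float64(120.8)]
w5 front 7.86 L 97.65 R 97.6 [441.3 -55.1] [698.3 -19.7] 259.4 mid [569.8 -37.4]
 cassette 97.91 98.18 lat of axis from TCP -0.12 width 43.03 nose [np.float64(120.7)]
```

```bash
python3 to.py 578.7 -98 45 97.85
```

```text
t 6.1 pos [ 583.2 -126.8  224.6] yaw 97.98 tilt [-0.07  0.03] F [ 0.1  0.2 -3.1] wz 0.0023 then shift [ 29.   -0.3 179.6]
```

{"op": "servo_tool", "data": {
  "commands": "0 0 0.002 29 -0.3 25 0;0 0 0 0 0 50 0;0 0 0 0 0 50 0;0 0 0 0 0 40 0;0 0 0 0 0 14 0"
}}

```text
time_s: 6.72
eef_pos: [0.5761, -0.0968, 0.0417]
eef_rot: [-0.004, 0.657, 0.754, -0.001]
wrist_force: [-0.5, -0.0, -2.2]
opening: 0.134
grasp_force: 59.6
```

{"op": "servo_tool", "data": {
  "commands": "0 0 0 0 0 3 0;0 0 0 0 0 0 0;0 0 0 0 0 0 0;0 0 0 0 0 0 0"
}}

```text
time_s: 7.22
eef_pos: [0.5806, -0.0983, 0.0446]
eef_rot: [0.001, 0.657, 0.754, 0.0]
wrist_force: [0.6, -0.2, -1.7]
opening: 0.133
grasp_force: 59.6
```

```bash
python3 to.py 578.7 -98 33.4 97.85; python3 - <<'E'
from bench import *
import cv2
for n in("side","scene"):cv2.imwrite(f"pics/{n}1.png",camera(n))
a=cv2.imread("pics/scene1.png")[190:340,270:470];b=cv2.imread("pics/side1.png")[190:340,180:380]
cv2.imwrite("pics/pair.png",cv2.resize(cv2.hconcat([a,b]),(800,300),interpolation=cv2.INTER_CUBIC))
E
```

```text
t 7.22 pos [580.6 -98.3  44.6] yaw 97.91 tilt [ 0.12 -0.04] F [ 0.6 -0.2 -1.7] wz 0.0011 then shift [ 0.6 -1.8 11.2]
```

View pics/pair.png

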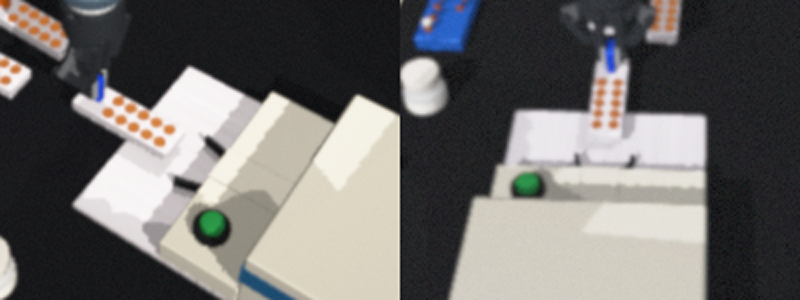

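Both views show the cassette on the axis, level, with its nose short of the black guides. I will shift 1.2 mm sideways and lower it to feel the sill.

{"op": "servo_tool", "data": {
  "commands": "0 0 0.001 0 -1.2 4 0;0 0 0 0 0 4 0;0 0 0 0 0 0 0;0 0 0 0 0 0 0"
}}

```text
time_s: 7.82
eef_pos: [0.5785, -0.0982, 0.0351]
eef_rot: [-0.0, 0.657, 0.754, -0.0]
wrist_force: [1.3, -0.6, -2.3]
opening: 0.132
grasp_force: 59.6
```

{"op": "servo_tool", "data": {
  "commands": "0 0 0 0 0 1 0;0 0 0 0 0 0 0;0 0 0 0 0 0 0"
}}

```text
time_s: 8.2
eef_pos: [0.5786, -0.0982, 0.0344]
eef_rot: [0.0, 0.657, 0.754, 0.0]
wrist_force: [0.3, -0.3, -2.7]
opening: 0.134
grasp_force: 59.6
```

{"op": "servo_tool", "data": {
  "commands": "0 0 0 0 0 1 0;0 0 0 0 0 0 0;0 0 0 0 0 0 0"
}}

```text
time_s: 8.57
eef_pos: [0.5785, -0.0982, 0.0333]
eef_rot: [-0.0, 0.657, 0.754, 0.0]
wrist_force: [0.0, -0.4, -2.8]
opening: 0.127
grasp_force: 59.6
```

{"op": "servo_tool", "data": {
  "commands": "0 0 0 0 0 1 0;0 0 0 0 0 0 0;0 0 0 0 0 0 0"
}}

```text
time_s: 8.95
eef_pos: [0.5786, -0.0982, 0.0323]
eef_rot: [0.0, 0.657, 0.754, 0.0]
wrist_force: [0.4, -0.5, -2.2]
opening: 0.132
grasp_force: 59.8
```

{"op": "servo_tool", "data": {
  "commands": "0 0 0 0 0 0.7 0;0 0 0 0 0 0 0;0 0 0 0 0 0 0"
}}

```text
time_s: 9.32
eef_pos: [0.5787, -0.0984, 0.032]
eef_rot: [0.0, 0.657, 0.754, 0.0]
wrist_force: [-2.5, -1.0, 2.8]
opening: 0.131
grasp_force: 60.5
```

{"op": "servo_tool", "data": {
  "commands": "0 0 0 0 0 0.7 0;0 0 0 0 0 0 0;0 0 0 0 0 0 0"
}}

```text
time_s: 9.7
eef_pos: [0.5789, -0.0985, 0.0318]
eef_rot: [0.0, 0.657, 0.754, 0.0]
wrist_force: [-3.6, -0.3, 7.7]
opening: 0.133
grasp_force: 61.3
```

{"op": "servo_tool", "data": {
  "commands": "0 0 0 0 0 -1.9 0;0 0 0 10 0 0 0;0 0 0 10 0 0 0;0 0 0 0 0 0 0;0 0 0 0 0 0 0"
}}

```text
time_s: 10.32
eef_pos: [0.5758, -0.0781, 0.0327]
eef_rot: [-0.0, 0.657, 0.754, -0.0]
wrist_force: [-0.0, -0.3, -3.2]
opening: 0.13
grasp_force: 59.6
```

{"op": "servo_tool", "data": {
  "commands": "0 0 0 6 0 0 0;0 0 0 6 0 0 0;0 0 0 6 0 0 0;0 0 0 0 0 0 0"
}}

```text
time_s: 10.82
eef_pos: [0.5732, -0.06, 0.0327]
eef_rot: [-0.0, 0.657, 0.754, -0.0]
wrist_force: [-0.3, 0.8, -2.3]
opening: 0.127
grasp_force: 59.6
```

{"op": "servo_tool", "data": {
  "commands": "0 0 0 5 0 0 0;0 0 0 5 0 0 0;0 0 0 0 0 0 0;0 0 0 0 0 0 0"
}}

```text
time_s: 11.32
eef_pos: [0.5721, -0.0507, 0.0328]
eef_rot: [0.0, 0.657, 0.754, -0.0]
wrist_force: [0.3, -0.5, -2.7]
opening: 0.129
grasp_force: 59.6
```

{"op": "servo_tool", "data": {
  "commands": "0 0 0 4 0 0 0;0 0 0 4 0 0 0;0 0 0 0 0 0 0;0 0 0 0 0 0 0"
}}

```text
time_s: 11.82
eef_pos: [0.571, -0.0427, 0.0328]
eef_rot: [0.0, 0.657, 0.754, 0.0]
wrist_force: [-0.4, -0.5, -2.7]
opening: 0.128
grasp_force: 59.6
```

{"op": "servo_tool", "data": {
  "commands": "0 0 0 2 0 0 0;0 0 0 2 0 0 0;0 0 0 2 0 0 0;0 0 0 0 0 0 0"
}}

```text
time_s: 12.32
eef_pos: [0.57, -0.0366, 0.0328]
eef_rot: [-0.0, 0.657, 0.754, -0.0]
wrist_force: [-0.4, -0.4, -2.5]
opening: 0.129
grasp_force: 59.6
```

{"op": "servo_tool", "data": {
  "commands": "0 0 0 2 0 0 0;0 0 0 2 0 0 0;0 0 0 2 0 0 0;0 0 0 0 0 0 0"
}}

```text
time_s: 12.82
eef_pos: [0.5692, -0.0306, 0.0328]
eef_rot: [-0.0, 0.657, 0.754, 0.0]
wrist_force: [0.2, 0.5, -2.3]
opening: 0.133
grasp_force: 59.6
```

{"op": "servo_tool", "data": {
  "commands": "0 0 0 2.5 0 0 0;0 0 0 2.5 0 0 0;0 0 0 2.5 0 0 0;0 0 0 2.5 0 0 0"
}}

```text
time_s: 13.32
eef_pos: [0.5679, -0.0208, 0.0328]
eef_rot: [0.0, 0.657, 0.754, 0.0]
wrist_force: [0.4, 0.1, -2.8]
opening: 0.132
grasp_force: 59.6
```

{"op": "servo_tool", "data": {
  "commands": "0 0 0 2.5 0 0 0;0 0 0 2.5 0 0 0;0 0 0 2.5 0 0 0;0 0 0 2.5 0 0 0"
}}

```text
time_s: 13.82
eef_pos: [0.5665, -0.0109, 0.0328]
eef_rot: [0.0, 0.657, 0.754, -0.0]
wrist_force: [-0.0, -0.2, -2.5]
opening: 0.127
grasp_force: 59.6
```

{"op": "servo_tool", "data": {
  "commands": "0 0 0 2.5 0 0 0;0 0 0 2.5 0 0 0;0 0 0 2.5 0 0 0;0 0 0 2.5 0 0 0"
}}

```text
time_s: 14.32
eef_pos: [0.5652, -0.0009, 0.0328]
eef_rot: [-0.0, 0.657, 0.754, -0.0]
wrist_force: [-0.1, 0.0, -3.3]
opening: 0.133
grasp_force: 59.6
```

{"op": "servo_tool", "data": {
  "commands": "0 0 0 1 0 0 0;0 0 0 1 0 0 0;0 0 0 1 0 0 0;0 0 0 0 0 0 0"
}}

```text
time_s: 14.82
eef_pos: [0.5648, 0.0019, 0.0328]
eef_rot: [0.0, 0.657, 0.754, 0.0]
wrist_force: [0.6, 0.5, -2.7]
opening: 0.13
grasp_force: 59.6
```

{"op": "servo_tool", "data": {
  "commands": "0 0 0 1 0 0 0;0 0 0 1 0 0 0;0 0 0 1 0 0 0;0 0 0 0 0 0 0"
}}

```text
time_s: 15.32
eef_pos: [0.5643, 0.0049, 0.0328]
eef_rot: [-0.0, 0.657, 0.754, -0.0]
wrist_force: [0.9, -0.4, -1.6]
opening: 0.129
grasp_force: 59.6
```

{"op": "servo_tool", "data": {
  "commands": "0 0 0 1 0 0 0;0 0 0 1 0 0 0;0 0 0 1 0 0 0;0 0 0 0 0 0 0"
}}

```text
time_s: 15.82
eef_pos: [0.5639, 0.0079, 0.0328]
eef_rot: [-0.0, 0.657, 0.754, -0.0]
wrist_force: [0.8, -0.6, -2.2]
opening: 0.128
grasp_force: 59.6
```

{"op": "servo_tool", "data": {
  "commands": "0 0 0 1 0 0 0;0 0 0 1 0 0 0;0 0 0 1 0 0 0;0 0 0 0 0 0 0"
}}

```text
time_s: 16.32
eef_pos: [0.5635, 0.0108, 0.0328]
eef_rot: [-0.0, 0.657, 0.754, -0.0]
wrist_force: [0.5, -0.3, -3.2]
opening: 0.131
grasp_force: 59.6
```

{"op": "servo_tool", "data": {
  "commands": "0 0 0 1 0 0 0;0 0 0 1 0 0 0;0 0 0 1 0 0 0;0 0 0 0 0 0 0"
}}

```text
time_s: 16.82
eef_pos: [0.5631, 0.0138, 0.0328]
eef_rot: [-0.0, 0.657, 0.754, 0.0]
wrist_force: [-0.1, 0.4, -2.4]
opening: 0.127
grasp_force: 59.6
```

{"op": "servo_tool", "data": {
  "commands": "0 0 0 1 0 0 0;0 0 0 1 0 0 0;0 0 0 1 0 0 0;0 0 0 0 0 0 0"
}}

```text
time_s: 17.32
eef_pos: [0.5627, 0.0168, 0.0328]
eef_rot: [-0.0, 0.657, 0.754, 0.0]
wrist_force: [-0.1, -0.3, -2.3]
opening: 0.133
grasp_force: 59.6
```

{"op": "servo_tool", "data": {
  "commands": "0 0 0 1 0 0 0;0 0 0 1 0 0 0;0 0 0 1 0 0 0;0 0 0 0 0 0 0"
}}

```text
time_s: 17.82
eef_pos: [0.5623, 0.0198, 0.0328]
eef_rot: [-0.0, 0.657, 0.754, -0.0]
wrist_force: [-0.6, -0.1, -2.8]
opening: 0.13
grasp_force: 59.6
```

{"op": "servo_tool", "data": {
  "commands": "0 0 0 1 0 0 0;0 0 0 1 0 0 0;0 0 0 1 0 0 0;0 0 0 0 0 0 0"
}}

```text
time_s: 18.32
eef_pos: [0.5619, 0.0227, 0.0328]
eef_rot: [-0.0, 0.657, 0.754, -0.0]
wrist_force: [0.4, 0.2, -1.7]
opening: 0.126
grasp_force: 59.6
```

{"op": "servo_tool", "data": {
  "commands": "0 0 0 1 0 0 0;0 0 0 1 0 0 0;0 0 0 1 0 0 0;0 0 0 0 0 0 0"
}}

```text
time_s: 18.82
eef_pos: [0.5615, 0.0257, 0.0328]
eef_rot: [-0.0, 0.657, 0.754, -0.0]
wrist_force: [0.7, -0.1, -1.4]
opening: 0.13
grasp_force: 59.6
```

{"op": "servo_tool", "data": {
  "commands": "0 0 0 1 0 0 0;0 0 0 1 0 0 0;0 0 0 1 0 0 0;0 0 0 0 0 0 0"
}}

```text
time_s: 19.32
eef_pos: [0.5611, 0.0287, 0.0328]
eef_rot: [-0.0, 0.657, 0.754, -0.0]
wrist_force: [-0.0, -0.5, -2.1]
opening: 0.128
grasp_force: 59.6
```

{"op": "servo_tool", "data": {
  "commands": "0 0 0 1 0 0 0;0 0 0 1 0 0 0;0 0 0 1 0 0 0;0 0 0 0 0 0 0"
}}

```text
time_s: 19.82
eef_pos: [0.5607, 0.0317, 0.0328]
eef_rot: [-0.0, 0.657, 0.754, 0.0]
wrist_force: [0.0, -0.1, -2.6]
opening: 0.133
grasp_force: 59.6
```

{"op": "servo_tool", "data": {
  "commands": "0 0 0 1 0 0 0;0 0 0 1 0 0 0;0 0 0 1 0 0 0;0 0 0 0 0 0 0"
}}

```text
time_s: 20.32
eef_pos: [0.5603, 0.0346, 0.0328]
eef_rot: [0.0, 0.657, 0.754, 0.0]
wrist_force: [0.3, -0.4, -2.5]
opening: 0.131
grasp_force: 59.6
```

{"op": "servo_tool", "data": {
  "commands": "0 0 0 1 0 0 0;0 0 0 1 0 0 0;0 0 0 1 0 0 0;0 0 0 0 0 0 0"
}}

```text
time_s: 20.82
eef_pos: [0.56, 0.0371, 0.0329]
eef_rot: [0.0, 0.657, 0.754, -0.0]
wrist_force: [0.3, -3.8, -1.8]
opening: 0.132
grasp_force: 59.7
```

That is the stop: −3.8 N along the slot. From here I use half-millimetre steps.

{"op": "servo_tool", "data": {
  "commands": "0 0 0 0.5 0 0 0;0 0 0 0 0 0 0;0 0 0 0 0 0 0"
}}

```text
time_s: 21.2
eef_pos: [0.5599, 0.0376, 0.0329]
eef_rot: [0.0, 0.657, 0.754, -0.0]
wrist_force: [-0.6, -5.6, -1.7]
opening: 0.128
grasp_force: 59.8
```

{"op": "servo_tool", "data": {
  "commands": "0 0 0 0.5 0 0 0;0 0 0 0 0 0 0;0 0 0 0 0 0 0"
}}

```text
time_s: 21.58
eef_pos: [0.56, 0.0379, 0.033]
eef_rot: [0.0, 0.657, 0.754, -0.0]
wrist_force: [0.0, -6.7, -0.9]
opening: 0.127
grasp_force: 59.8
```

The stop pushes back about 7 N with rubber-like stiffness. I will lower the tail onto the sill, ease the push to about 2 N and then release.

{"op": "servo_tool", "data": {
  "commands": "0 0 0 0 0 0.4 0;0 0 0 0 0 0.4 0;0 0 0 0 0 0.3 0;0 0 0 0 0 0 0;0 0 0 0 0 0 0"
}}

```text
time_s: 22.2
eef_pos: [0.5601, 0.0378, 0.0322]
eef_rot: [0.001, 0.657, 0.754, -0.0]
wrist_force: [-1.0, -6.5, 2.0]
opening: 0.126
grasp_force: 60.3
```

{"op": "servo_tool", "data": {
  "commands": "0 0 0 -0.5 0 0 0;0 0 0 -0.4 0 0 0;0 0 0 0 0 0 0;0 0 0 0 0 0 0"
}}

```text
time_s: 22.7
eef_pos: [0.5602, 0.0376, 0.0322]
eef_rot: [0.0, 0.657, 0.754, 0.0]
wrist_force: [-1.8, -3.6, 5.7]
opening: 0.131
grasp_force: 60.6
```

{"op": "servo_tool", "data": {
  "commands": "0 0 0 0 0 0 0.15;0 0 0 0 0 0 0.2;0 0 0 0 0 0 0.45;0 0 0 0 0 0 0.45;0 0 0 0 0 0 0.45"
}}

```text
time_s: 23.32
eef_pos: [0.5598, 0.0377, 0.0316]
eef_rot: [-0.0, 0.657, 0.754, 0.0]
wrist_force: [0.6, 0.0, 0.4]
opening: 0.447
grasp_force: 0.0
```

```bash
python3 look.py w6; python3 - <<'E'
import cv2
a=cv2.imread("pics/w5.png")[200:330,240:400];b=cv2.imread("pics/w6.png")
cv2.imwrite("pics/w6c.png",b)
E
```

```text
23.325 [0.5598 0.0377 0.0316] [-1.000e-04  6.571e-01  7.538e-01  0.000e+00] [-0.14  0.41  1.77  0.    0.96 -0.28] [0.6 0.  0.4]
cam [0.55  0.106 0.173] [[0.99, 0.14, 0.0], [0.13, -0.95, 0.27], [0.04, -0.27, -0.96]] 281.5905911719302
```

View pics/w6.png

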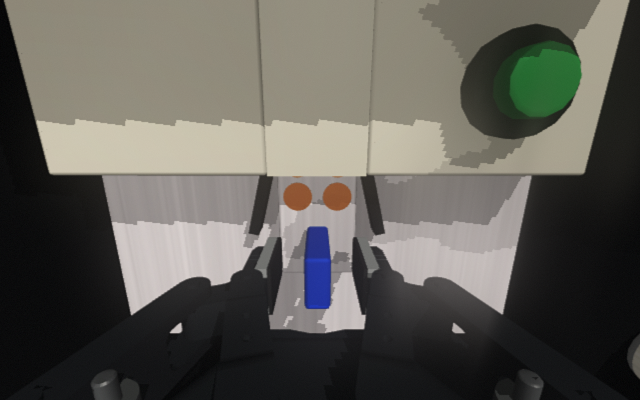

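The fin (305–330, 227–308) stands free between the open fingers, the guides flank the cassette, and the green button is at (545,82). I will check whether the fin moved at release.

```bash
python3 - <<'E'
from h import *
for n in("w3","w4","w5","w6"):
    im=cv2.imread(f"pics/{n}.png");h=cv2.cvtColor(im,cv2.COLOR_BGR2HSV)
    m=mask(im,[105,120,40],[130,255,255],(298,215,338,320))
    g=im[215:320,310:325,0].astype(float).mean(1);d=np.diff(g)
    r=np.where(m[:,312:322].sum(1)>0)[0];print(n,cen(m),r.min(),r.max())
    # ridge between top face and rear face
    b=im[235:300,310:325].max(2).astype(float).mean(1);k=np.diff(b);print(235+np.argsort(-abs(k))[:3],k[np.argsort(-abs(k))[:3]].round(1))
E
```

```text
w3 (316.6305201177625, 266.91560353287537, 2038.0) 225 306
[255 254 296] [ 23.7  22.4 -16.7]
w4 (316.7532338308458, 266.39452736318407, 2010.0) 225 306
[255 254 256] [24.1 18.9 15.7]
w5 (316.8055, 266.4085, 2000.0) 225 306
[255 254 256] [23.7 19.  14.7]
w6 (317.20999495204444, 268.7274103987885, 1981.0) 227 308
[258 257 261] [20.5 20.1 -9. ]
```

The fin moved back about 1 mm relative to the gripper on release, so the rubber rebounded. I will regrip, push again, and ease off almost to zero before letting go.

{"op": "servo_tool", "data": {
  "commands": "0 0 0 0 0 -0.5 0;0 0 0 0 0 0 0;0 0 0 0 0 0 0;0 0 0 0.5 0 0 0;0 0 0 0 0 0 0"
}}

```text
time_s: 24.0
eef_pos: [0.56, 0.0376, 0.0324]
eef_rot: [0.0, 0.657, 0.754, -0.0]
wrist_force: [-0.0, -3.6, 1.5]
opening: 0.132
grasp_force: 58.9
```

{"op": "servo_tool", "data": {
  "commands": "0 0 0 0.5 0 0 0;0 0 0 0.4 0 0 0;0 0 0 0 0 0 0;0 0 0 0 0 0 0"
}}

```text
time_s: 24.5
eef_pos: [0.56, 0.0382, 0.0324]
eef_rot: [0.001, 0.657, 0.754, -0.0]
wrist_force: [0.5, -5.5, 2.1]
opening: 0.13
grasp_force: 59.0
```

{"op": "servo_tool", "data": {
  "commands": "0 0 0 0.5 0 0 0;0 0 0 0 0 0 0;0 0 0 0 0 0 0"
}}

```text
time_s: 24.88
eef_pos: [0.56, 0.0385, 0.0324]
eef_rot: [0.001, 0.657, 0.754, -0.0]
wrist_force: [0.8, -6.2, 1.3]
opening: 0.132
grasp_force: 59.0
```

{"op": "servo_tool", "data": {
  "commands": "0 0 0 0.4 0 0 0;0 0 0 0 0 0 0;0 0 0 0 0 0 0;0 0 0 0 0 0 0"
}}

```text
time_s: 25.38
eef_pos: [0.56, 0.0386, 0.0325]
eef_rot: [0.001, 0.657, 0.754, -0.0]
wrist_force: [-0.0, -7.5, 2.2]
opening: 0.132
grasp_force: 59.0
```

{"op": "servo_tool", "data": {
  "commands": "0 0 0 -0.5 0 0 0;0 0 0 -0.5 0 0 0;0 0 0 0 0 0 0;0 0 0 0 0 0 0"
}}

```text
time_s: 25.88
eef_pos: [0.56, 0.0386, 0.0324]
eef_rot: [0.0, 0.657, 0.754, -0.0]
wrist_force: [1.1, -6.2, 3.2]
opening: 0.133
grasp_force: 59.0
```

{"op": "servo_tool", "data": {
  "commands": "0 0 0 -0.4 0 0 0;0 0 0 -0.4 0 0 0;0 0 0 0 0 0 0;0 0 0 0 0 0 0"
}}

```text
time_s: 26.38
eef_pos: [0.5599, 0.0384, 0.0324]
eef_rot: [0.0, 0.657, 0.754, 0.0]
wrist_force: [1.3, -0.6, 5.3]
opening: 0.129
grasp_force: 59.3
```

{"op": "servo_tool", "data": {
  "commands": "0 0 0 0 0 0 0.15;0 0 0 0 0 0 0.2;0 0 0 0 0 0 0.45;0 0 0 0 0 0 0.45;0 0 0 0 0 0 0.45"
}}

```text
time_s: 27.0
eef_pos: [0.5597, 0.0381, 0.0321]
eef_rot: [-0.0, 0.657, 0.754, -0.0]
wrist_force: [-0.9, 1.3, -0.1]
opening: 0.445
grasp_force: 0.0
```

```bash
python3 look.py w7; python3 - <<'E'
from h import *
import pickle
for n in("w6","w7"):
    im=cv2.imread(f"pics/{n}.png");c,o=pickle.load(open(n+".pkl","rb"))
    m=mask(im,[105,120,40],[130,255,255],(298,215,338,320));u=cen(m)
    print(n,u,onz(c,u[0],257.5,.064)*1000)
    # disc centroid vs deck edge
    m2=mask(im,[5,90,60],[25,255,255],(280,183,355,215));q=cen(m2);print(q,onz(c,q[0],q[1],.023)[:2]*1000)
    g=mask(im,[45,100,30],[90,255,255],(450,20,600,150));q=cen(g);print("btn",q,onz(c,q[0],q[1],.052)*1000)
E
```

```text
27.0 [0.5597 0.0381 0.0321] [-1.000e-04  6.571e-01  7.538e-01 -0.000e+00] [-0.14  0.41  1.77  0.    0.96 -0.28] [-0.9  1.3 -0.1]
cam [0.55  0.107 0.174] [[0.99, 0.14, 0.0], [0.13, -0.95, 0.27], [0.04, -0.27, -0.96]] 281.5905911719302
w6 (317.20999495204444, 268.7274103987885, 1981.0) [558.20590816  51.22390436  64.        ]
(316.908, 196.268, 1250.0) [555.92756758  67.3414374 ]
btn (541.049703891709, 77.96065989847716, 4728.0) [636.66738401 135.22099647  52.        ]
w7 (317.09749872383867, 268.8432873915263, 1959.0) [558.05972362  51.44065293  64.        ]
(317.0944309927361, 196.70298627925746, 1239.0) [555.94322539  67.44505662]
btn (540.1651297447995, 79.50461076560154, 4663.0) [636.70529435 135.18823977  52.        ]
```

{"op": "servo_tool", "data": {
  "commands": "0 0 0 0 0 -10 0.45;0 0 0 0 0 -25 0.45;0 0 0 0 0 -40 0.45;0 0 0 0 0 0 0.45;0 0 0 0 0 0 0"
}}

```text
time_s: 27.68
eef_pos: [0.5597, 0.0381, 0.1075]
eef_rot: [0.0, 0.657, 0.754, 0.0]
wrist_force: [-0.1, 0.3, -0.4]
opening: 0.253
grasp_force: 0.0
```

```bash
python3 to.py 633 132.7 75 97.85
```

```text
t 27.68 pos [559.7  38.1 107.5] yaw 97.85 tilt [ 0.03 -0.  ] F [-0.1  0.3 -0.4] wz 0.0 then shift [83.7 85.5 32.5]
```

{"op": "servo_tool", "data": {
  "commands": "0 0 0 28 28.5 0 0;0 0 0 28 28.5 0 0;0 0 0 27.7 28.5 0 0;0 0 0 0 0 32 0;0 0 0 0 0 0 0"
}}

```text
time_s: 28.3
eef_pos: [0.6295, 0.133, 0.0708]
eef_rot: [-0.003, 0.657, 0.754, -0.003]
wrist_force: [-1.0, 0.1, -0.5]
opening: -0.0
grasp_force: 0.0
```

{"op": "servo_tool", "data": {
  "commands": "0 0 0 0 0 5 0;0 0 0 0 0 5 0;0 0 0 0 0 3 0;0 0 0 0 0 0 0;0 0 0 0 0 0 0"
}}

```text
time_s: 28.92
eef_pos: [0.6333, 0.1326, 0.0626]
eef_rot: [0.0, 0.657, 0.754, 0.0]
wrist_force: [0.1, 1.0, 0.2]
opening: -0.002
grasp_force: 0.0
```

```bash
python3 to.py 633 132.7 50 97.85; python3 - <<'E'
from bench import *
import cv2
cv2.imwrite("pics/scene2.png",camera("scene"));cv2.imwrite("pics/side2.png",camera("side"))
a=cv2.imread("pics/scene2.png")[190:340,270:470];b=cv2.imread("pics/side2.png")[190:340,180:380]
cv2.imwrite("pics/pair2.png",cv2.resize(cv2.hconcat([a,b]),(800,300),interpolation=cv2.INTER_CUBIC))
E
```

```text
t 28.93 pos [633.3 132.6  62.6] yaw 97.84 tilt [0.03 0.  ] F [0.1 1.  0.2] wz -0.0002 then shift [ 0.1 -0.3 12.6]
```

View pics/pair2.png

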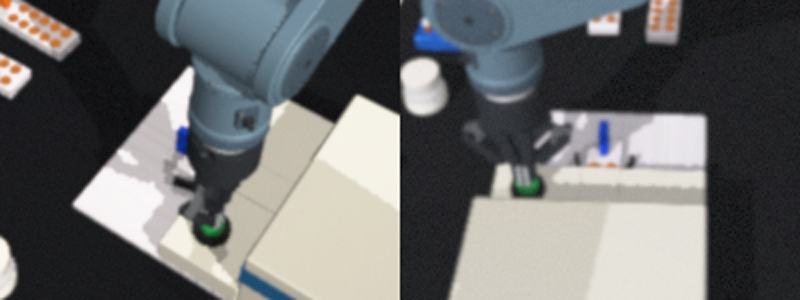

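The fingertips stand over the centre of the green button in both views, and the cassette sits in the slot. Now I press down in small steps.

{"op": "servo_tool", "data": {
  "commands": "0 0 0 0 0 2 0;0 0 0 0 0 2 0;0 0 0 0 0 2 0;0 0 0 0 0 0 0"
}}

```text
time_s: 29.52
eef_pos: [0.6334, 0.1327, 0.0565]
eef_rot: [0.0, 0.657, 0.754, 0.0]
wrist_force: [0.1, -1.2, 4.6]
opening: -0.004
grasp_force: 2.3
```

{"op": "servo_tool", "data": {
  "commands": "0 0 0 0 0 1 0;0 0 0 0 0 1 0;0 0 0 0 0 1 0;0 0 0 0 0 0 0"
}}

```text
time_s: 30.02
eef_pos: [0.6335, 0.1328, 0.0558]
eef_rot: [0.0, 0.657, 0.754, 0.0]
wrist_force: [-6.6, -0.6, 18.9]
opening: 0.001
grasp_force: 9.6
```

The button bottomed out: about 19 N at the end with no further travel. Retract and check.

{"op": "servo_tool", "data": {
  "commands": "0 0 0 0 0 0 0;0 0 0 0 0 -5 0;0 0 0 0 0 -20 0;0 0 0 0 0 -40 0;0 0 0 0 0 -40 0"
}}

```text
time_s: 30.65
eef_pos: [0.6325, 0.1327, 0.1593]
eef_rot: [-0.0, 0.657, 0.754, -0.0]
wrist_force: [1.0, -0.1, 1.2]
opening: 0.001
grasp_force: 0.0
```

{"op": "servo_tool", "data": {
  "commands": "0 0 0 -50 0 -20 0;0 0 0 -50 0 0 0;0 0 0 0 0 0 0;0 0 0 0 0 0 0"
}}

```text
time_s: 31.15
eef_pos: [0.6463, 0.0338, 0.1781]
eef_rot: [-0.0, 0.657, 0.754, -0.0]
wrist_force: [0.1, 0.5, 0.1]
opening: 0.003
grasp_force: 0.0
```

```bash
python3 look.py w8; python3 - <<'E'
from h import *
import pickle
c,o=pickle.load(open("w8.pkl","rb"));im=cv2.imread("pics/w8.png");print("expected fin px",proj(c,np.array([.5582,.0382,.064])),"disc",proj(c,np.array([.5559,.0674,.023])))
E
```

```text
31.15 [0.6463 0.0338 0.1781] [-5.000e-04  6.573e-01  7.536e-01 -0.000e+00] [-0.13  0.39  1.46  0.    1.3  -0.27] [0.1 0.5 0.1]
cam [0.637 0.102 0.32 ] [[0.99, 0.14, 0.0], [0.13, -0.95, 0.27], [0.04, -0.27, -0.96]] 281.5905911719302
expected fin px (np.float64(222.87595825194242), np.float64(181.74702388146795)) disc (np.float64(234.60770753556466), np.float64(146.03122120669786))
```

View pics/w8.png

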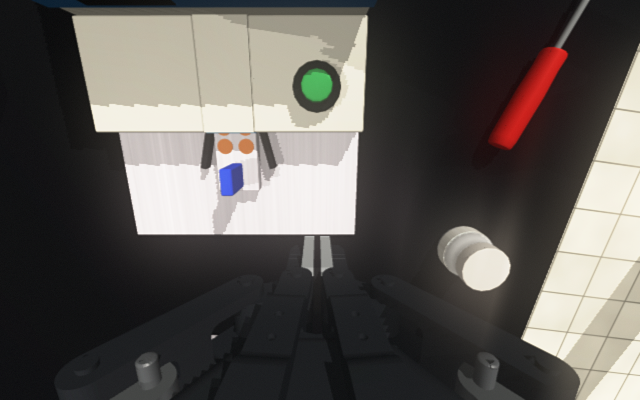

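The cassette's last discs, at (225,146) and (246,146), average to within 1 px of where they lay before the press. The fin is outside at (232,180), the button has sprung back at (317,85), and the robot touches nothing.

```bash
python3 -c "
from bench import *
print(hand_in())"
```

```text
the job is handed in; nothing more can be done
None
```

The blue cassette is in the slot against the hidden stop, pushed home with about 7 N. The green start button was pressed until it bottomed out at about 19 N. The arm is clear and the job was handed in at about 31 s.

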